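Put the stacked sharpening stones back in their holders

ROBOT

A 7-joint arm with a two-finger parallel gripper is mounted at the origin on the work surface. World frame = base frame: x ahead of the robot, y to its left, z up, the work surface at z = 0. Lengths are in m, angles in rad, forces in N, time in s.
With the tool pointing down it reaches from about 0.4 to 0.85 m from the base axis. Payload 4.5 kg.
Tool frame: the origin (TCP) lies where the fingers leave the gripper's body, on its centre line; the fingertips stand 64 mm ahead of it and the grasp point (between the pads) lies 45 mm ahead of it; z points along the fingers, y is the line along which they close (so a half turn about z gives the same grasp; the last joint's range is limited). The gripper opens to 88 mm and grips with 3 to 60 N. Pads are 18 mm wide; open, the fingers measure 123 mm over their backs; the gripper's body (75 mm by 187 mm) begins 45 mm behind the grasp point.
Start: joints at [-1.13, 0.689, -0.195, 1.565, 0.157, 0.902, -0.215], TCP at [0.247, 0.574, 0.303] pointing down, gripper open.
Joint ranges: [-3.01, 3.01], [-0.46, 2.08], [-1.47, 1.51], [0.13, 2.56], [-1, 4.14], [0.04, 2.09], [-2.66, 2.66]. Speed limits (rad/s): [2.57, 2.57, 3.14, 3.14, 3.14, 3.14, 3.14].

INTERFACE

Orientations are given as a unit quaternion [x, y, z, w].
In Python, from plant import r gives the robot as it stands.
- The arm moves only by the tool play_rows, never from a script. Its arguments are lists of equal length, an entry for each row: "translation": the shift along the tool's x, y, z in m, a list of three; "delta_rot": the turn, a rotation vector about the tool's x, y, z in degrees, a list of three; "grip": the opening, from -1 (shut) to 1 (fully open). In form: {"translation": [[x, y, z], ...], "delta_rot": [[rx, ry, rz], ...], "grip": [grip, ...]}. A call has 1 to 20 rows; each row shifts and turns the commanded pose from where the row before left it, along the tool's axes as they then stand; what a row does not reach is not made up. A row lasts 1/8 s, in which the tool goes at most 62.5 mm and 10.7 degrees, less where a joint would pass 70% of its speed; a pose out of reach is approached as far as the arm can. A call with a gripper value outside its range is refused whole. The fingers move at their own pace and stop on an object; "squeeze" is the grip in N (left out, the last holds). Time passes only in rows, so rows that do not move let the fingers close. It gives the time, the measured TCP pose, the force, the opening and the grip force at its end, in the units of the state.
- r.get_state(): the state, without advancing time (a new reading comes with each control period).
- r.snapshot(name): name is "scene" or "top" or "wrist"; returns the picture (420x560x3 uint8, blue, green, red); there is no depth.
- r.get_calibration(name): a dict with "intrinsics" (3x3 intrinsics, pixels), "eye" and "rotation" of the camera in the world. Camera axes: x right, y up, looking along -z (the intrinsics and any distortion apply to the point x, -y, -z); pixel columns grow to the right and rows downward; lengths in m; the calibration is good to about 2 mm. A picture is of the moment at which its call begins: read the wrist's pose just before it. get_calibration takes no time and is no camera call; for the wrist camera it gives the pose at the moment of the call.
- r.finish_job(): hands the job in; it is judged then, once.
Trained networks look in the newest picture that a camera, given by its name, has taken for a name from the list of things; names that differ only in an ending like _2 or _b are one class to them, and where a whole thing is asked for, a point or a joint stands for the part that bears it (a point fixed in the world has none). Each returns a list of dicts, best first, with "confidence" (0 to 1); they miss things now and then, are a little off and sometimes report something else, mostly with a low value. They report only what shows in the picture. A call takes as long as a camera call. They do not tell look-alikes from the thing itself.
- r.look_for(camera, target): "point" ([x, y, z] in m, in world coordinates, good to about 4 mm: the middle of the surface that is visible of it).
- r.silhouettes(camera, target): "pixels" (420x560 bool, what is visible of it).
The state is a dict: "clock": time; "q": joint angles; "qd": joint speeds; "joint_torque": joint torques, N m; "tool_pos": TCP position; "eef_rot": TCP orientation; "contact_force": force on the tool from outside, world axes, zero at the start; "moment": the same for the moment, N m; "opening": opening from 0.0 (shut) to 1.0 (fully open); "finger_force": force on a finger pad.
Only numpy, scipy, OpenCV 4.12 (cv2) and the standard library are available. Lean on these libraries where they do the work, as an engineer would, in place of code of your own. Each camera call takes 0.05 s, during which the arm holds its last target. There are 200 camera calls.

TASK

Take the crossed stack of four sharpening stones on the steel plate apart from the top down, and lay each stone flat, lengthwise and centred between the end cleats of the holder of its own colour. Lower the stones instead of dropping them, keep them from tipping over, and leave the oil bottle and the brass blank where they stand.

Things in the scene. Friction and masses are not known exactly. Their poses are not given: they have to be found in the camera images.
- stone_white: white sharpening stone, loose bar 100 x 28 x 20 mm (x, y, z), about 130 g; starts as a lower stone (beside the black one) flat on a fixed steel plate 8 mm high and 112 mm square. The layer's two stones are parallel, 60 mm between centre lines (32 mm gap). Origin: centre of its underside.
- stone_black: black sharpening stone, loose bar 100 x 28 x 20 mm (x, y, z), about 130 g; starts as a lower stone (beside the white one) flat on a fixed steel plate 8 mm high and 112 mm square. The layer's two stones are parallel, 60 mm between centre lines (32 mm gap). Origin: centre of its underside.
- stone_red: brick-red sharpening stone, loose bar 100 x 28 x 20 mm (x, y, z), about 130 g; starts as an upper stone (beside the dark green one) crosswise over the two lower stones, its underside 28 mm above the bench. The layer's two stones are parallel, 60 mm between centre lines (32 mm gap). Origin: centre of its underside.
- stone_green: dark green sharpening stone, loose bar 100 x 28 x 20 mm (x, y, z), about 130 g; starts as an upper stone (beside the brick-red one) crosswise over the two lower stones, its underside 28 mm above the bench. The layer's two stones are parallel, 60 mm between centre lines (32 mm gap). Origin: centre of its underside.
- holder_white: holder for the white stone: a fixed light wooden board 160 x 60 mm, 10 mm high, its flat floor coloured white, with a white cleat across each end (15 mm long, 6 mm above the floor); the cleats stand 124 mm apart along the holder's x, the long sides are open. Origin: centre of the board's underside; the stone rests 10 mm above it.
- holder_black: holder for the black stone: a fixed light wooden board 160 x 60 mm, 10 mm high, its flat floor coloured black, with a black cleat across each end (15 mm long, 6 mm above the floor); the cleats stand 124 mm apart along the holder's x, the long sides are open. Origin: centre of the board's underside; the stone rests 10 mm above it.
- holder_red: holder for the brick-red stone: a fixed light wooden board 160 x 60 mm, 10 mm high, its flat floor coloured brick-red, with a brick-red cleat across each end (15 mm long, 6 mm above the floor); the cleats stand 124 mm apart along the holder's x, the long sides are open. Origin: centre of the board's underside; the stone rests 10 mm above it.
- holder_green: holder for the dark green stone: a fixed light wooden board 160 x 60 mm, 10 mm high, its flat floor coloured dark green, with a dark green cleat across each end (15 mm long, 6 mm above the floor); the cleats stand 124 mm apart along the holder's x, the long sides are open. Origin: centre of the board's underside; the stone rests 10 mm above it.
- oil_bottle: bystander: small white oil bottle with a yellow cap, 32 mm across, 65 mm tall, loose. Origin: centre of its underside.
- brass_blank: bystander: plain brass cylinder, 28 mm across, 22 mm tall, standing loose on the bench. Origin: centre of its underside.
Not all that is in view belongs to the job. Leave any purple look-alike of the stone_black alone.

How it is judged:
At the end, for the whole second after the job is handed in: Each stone lies flat on the floor of the holder of its own colour, its centre within 12 mm of the holder's centre along and across, its length within 0.2 rad of the holder's, released and at rest (x of stone_white in the frame of holder_white between -0.012 and 0.012 m and y of stone_white in the frame of holder_white between -0.012 and 0.012 m and z of stone_white in the frame of holder_white between 0.006 and 0.014 m and angle between the x axis of stone_white and the x axis of holder_white, either way round below 0.2 rad and angle between each of stone_white, stone_black, stone_red, stone_green's own z axis and vertical below 0.06 rad and linear speed of each of stone_white, stone_black, stone_red, stone_green below 0.02 m/s and angular speed of each of stone_white, stone_black, stone_red, stone_green below 0.2 rad/s and contact force between the fingers and stone_white below 0.1 N and x of stone_black in the frame of holder_black between -0.012 and 0.012 m and y of stone_black in the frame of holder_black between -0.012 and 0.012 m and z of stone_black in the frame of holder_black between 0.006 and 0.014 m and angle between the x axis of stone_black and the x axis of holder_black, either way round below 0.2 rad and contact force between the fingers and stone_black below 0.1 N and x of stone_red in the frame of holder_red between -0.012 and 0.012 m and y of stone_red in the frame of holder_red between -0.012 and 0.012 m and z of stone_red in the frame of holder_red between 0.006 and 0.014 m and angle between the x axis of stone_red and the x axis of holder_red, either way round below 0.2 rad and contact force between the fingers and stone_red below 0.1 N and x of stone_green in the frame of holder_green between -0.012 and 0.012 m and y of stone_green in the frame of holder_green between -0.012 and 0.012 m and z of stone_green in the frame of holder_green between 0.006 and 0.014 m and angle between the x axis of stone_green and the x axis of holder_green, either way round below 0.2 rad and contact force between the fingers and stone_green below 0.1 N); the robot touches nothing.
It fails at once if a stone is dropped (falls freely more than about 13 mm) or flung ((linear speed of stone_white above 0.5 m/s and contact force between anything else and stone_white below 0.05 N) or (linear speed of stone_black above 0.5 m/s and contact force between anything else and stone_black below 0.05 N) or (linear speed of stone_red above 0.5 m/s and contact force between anything else and stone_red below 0.05 N) or (linear speed of stone_green above 0.5 m/s and contact force between anything else and stone_green below 0.05 N)).
It fails at once if a stone is tipped over (tilted more than 0.6 rad) (angle between any of stone_white, stone_black, stone_red, stone_green's own z axis and vertical above 0.6 rad).
It fails at once if a lower stone is moved more than 30 mm while an upper stone still lies on it ((distance of stone_white from where it was at the start of the episode above 0.03 m and contact force between stone_white and stone_red above 0.1 N) or (distance of stone_white from where it was at the start of the episode above 0.03 m and contact force between stone_white and stone_green above 0.1 N) or (distance of stone_black from where it was at the start of the episode above 0.03 m and contact force between stone_black and stone_red above 0.1 N) or (distance of stone_black from where it was at the start of the episode above 0.03 m and contact force between stone_black and stone_green above 0.1 N)).
It fails at once if the oil bottle is pushed more than 25 mm or knocked over (distance of oil_bottle from where it was at the start of the episode above 0.025 m or angle between oil_bottle's own z axis and vertical above 0.6 rad).
It fails at once if the brass blank is pushed more than 25 mm or knocked over (distance of brass_blank from where it was at the start of the episode above 0.025 m or angle between brass_blank's own z axis and vertical above 0.6 rad).
It also fails if it takes over 112 s, if anything falls off the work surface, if the arm or the gripper's body presses on something with over 40 N, if the wrist force passes 120 N, or if a joint passes its speed limit or range.

## Working session

There is one attempt and no reset: what is moved stays moved. The work goes in short steps, Python scripts to look and compute and a tool call to move; the robot and the scene stay as the last step left them, time stands still between calls to the robot, and variables do not carry over. Pictures are saved under pics/ and viewed, at most 14 in all, crops included, and the job is handed in when it is done.

Besides the shell and the picture viewer there is one more tool, called after "Request:" as a command line: name --argument value ..., lists and objects as JSON in quotes. play_rows: Moves the arm, as the interface text tells. Its arguments: {"type":"object","properties":{"translation":{"type":"array","items":{"type":"array","items":{"type":"number"}}},"delta_rot":{"type":"array","items":{"type":"array","items":{"type":"number"}}},"grip":{"type":"array","items":{"type":"number"}},"squeeze":{"type":"number"}},"required":["translation","delta_rot","grip"]}

```bash
ls; mkdir -p pics; python3 - <<'E'
from plant import r
import cv2,numpy as np
for c in ("scene","top"):
    im=r.snapshot(c); cv2.imwrite(f"pics/{c}0.png",im)
    K=r.get_calibration(c); print(c,K)
    for t in ["stone_white","stone_black","stone_red","stone_green","holder_white","holder_black","holder_red","holder_green","oil_bottle","brass_blank"]:
        print(t,[(np.round(d["point"],3).tolist(),round(d["confidence"],2)) for d in r.look_for(c,t)])
s=r.get_state();print(s)
E
```

```text
pics
scene {'intrinsics': array([[414.22081471,   0.        , 278.9633055 ],
       [  0.        , 414.22081471, 214.34604571],
       [  0.        ,   0.        ,   1.        ]]), 'eye': array([ 1.38077273, -0.39633358,  0.88973837]), 'rotation': array([0.33128057, 0.22939607, 0.51672264, 0.75539946])}
stone_white [([0.572, -0.409, 0.026], 0.45)]
stone_black [([0.377, -0.474, 0.02], 0.92), ([0.679, -0.334, 0.021], 0.84), ([0.529, -0.534, 0.018], 0.78), ([0.573, -0.351, 0.03], 0.5), ([0.386, -0.325, 0.019], 0.5)]
stone_red [([0.508, -0.38, 0.052], 0.65)]
stone_green []
holder_white [([0.654, -0.019, 0.007], 0.75), ([0.568, -0.378, 0.049], 0.53)]
holder_black [([0.551, 0.372, 0.009], 0.69)]
holder_red [([0.47, 0.157, 0.01], 0.7)]
holder_green [([0.482, -0.139, 0.01], 0.6)]
oil_bottle [([0.701, 0.184, 0.037], 0.73)]
brass_blank [([0.689, -0.223, 0.024], 0.6)]
top {'intrinsics': array([[460.36995894,   0.        , 286.60070528],
       [  0.        , 460.36995894, 212.09652858],
       [  0.        ,   0.        ,   1.        ]]), 'eye': array([ 0.33280608, -0.06190102,  1.09409893]), '
[... 683 characters left out ...]
,  0.68907511, -0.19460077,  1.56530186,  0.15727478,
        0.90248438, -0.2151029 ]), 'qd': array([ 7.23764561e-04,  3.49746759e-04, -1.97081767e-04, -6.15777116e-04,
        1.26992779e-03, -3.37717883e-04,  3.87871517e-05]), 'joint_torque': array([ 1.11779096e-03, -5.27502680e+01, -1.26702514e+00, -1.53743988e+01,
       -5.20737749e-02, -6.52719264e-04,  2.32350340e-05]), 'tool_pos': array([0.24725877, 0.57403345, 0.30275778]), 'eef_rot': array([ 2.01984169e-01,  9.79388785e-01,  5.71439869e-05, -5.42083906e-06]), 'contact_force': array([ 1.02432685, -0.29405733, -0.4693262 ]), 'moment': array([-0.01267794, -0.00737919, -0.01593517]), 'finger_force': 0.0, 'opening': 1.0040540563241485}
```

View pics/top0.png

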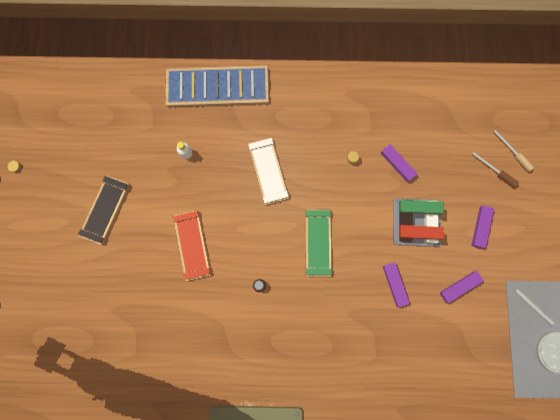

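View pics/scene0.png

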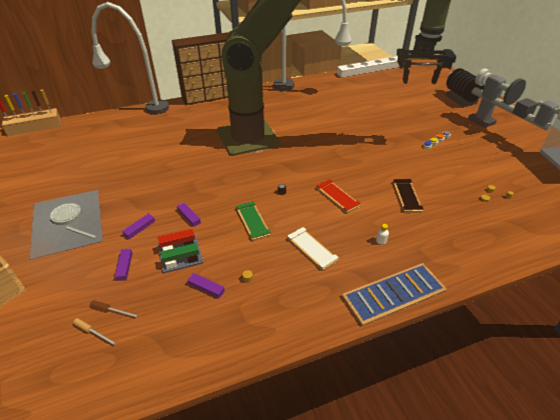

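```bash
cat > h.py <<'E'
from plant import r
import cv2,numpy as np
from scipy.spatial.transform import Rotation as R
def toplane(cal,uv,z):
    uv=np.atleast_2d(np.asarray(uv,float)); K=cal["intrinsics"]
    d=np.c_[(uv[:,0]-K[0,2])/K[0,0],-(uv[:,1]-K[1,2])/K[1,1],-np.ones(len(uv))]
    d=R.from_quat(cal["rotation"]).apply(d); e=cal["eye"]
    return e+d*((z-e[2])/d[:,2])[:,None]
def topix(cal,p):
    q=R.from_quat(cal["rotation"]).inv().apply(np.atleast_2d(p)-cal["eye"]); K=cal["intrinsics"]
    return np.c_[K[0,2]-K[0,0]*q[:,0]/q[:,2],K[1,2]+K[1,1]*q[:,1]/q[:,2]]
def rect(cal,mask,z):
    """largest blob of mask on plane z: centre, (long,short), long-axis angle deg in (-90,90]"""
    cs,_=cv2.findContours(mask.astype(np.uint8),cv2.RETR_EXTERNAL,cv2.CHAIN_APPROX_NONE)
    c=max(cs,key=cv2.contourArea)[:,0,:]
    (cx,cy),(w,h),a=cv2.minAreaRect((toplane(cal,c,z)[:,:2]*1000).astype(np.float32))
    if w<h: w,h,a=h,w,a+90
    return np.round([cx,cy,w,h,(a+90)%180-90],1)
def det(cam,name,z,cal):
    out=[]
    for d in r.silhouettes(cam,name):
        m=d["pixels"]
        if m.sum()>20: out.append((round(d["confidence"],2),m,rect(cal,m,z)))
    return out
def go(x,y,z,yaw):
    """tool-axis shift (mm) and turn (deg about tool z, mod 180) to reach TCP x,y,z (mm), tool-y heading yaw"""
    s=r.get_state(); Rt=R.from_quat(s["eef_rot"])
    ty=Rt.as_matrix()[:,1]; h=np.degrees(np.arctan2(ty[1],ty[0]))
    turn=-((yaw-h+90)%180-90)
    R2=Rt*R.from_rotvec([0,0,turn],degrees=True)
    d=np.array([x,y,z])-s["tool_pos"]*1000
    print("shift now-axes",Rt.inv().apply(d).round(1),"turn",round(turn,1),"shift after turn",R2.inv().apply(d).round(1),"h",round(h,1))
E
python3 - <<'E'
from h import *
cal=r.get_calibration("top")
im=r.snapshot("top"); cv2.imwrite("pics/crop.png",cv2.resize(im[180:320,360:520],None,fx=4,fy=4,interpolation=cv2.INTER_CUBIC))
for n,z in [("holder_black",.01),("holder_red",.01),("holder_white",.01),("holder_green",.01),("stone_red",.048),("stone_green",.048),("oil_bottle",.03),("brass_blank",.022)]:
    for c,m,q in det("top",n,z,cal): print(n,c,q)
w=r.get_calibration("wrist"); s=r.get_state(); print(w["intrinsics"])
Rt=R.from_quat(s["eef_rot"]).inv()
print("cam in tool",Rt.apply(w["eye"]-s["tool_pos"]),Rt.apply(R.from_quat(w["rotation"]).as_matrix().T))
print("centre on table",toplane(w,[280,210],0),"corners",toplane(w,[[0,0],[559,0],[0,419],[559,419]],0))
go(548,373,300,0)
E
```

```text
holder_black 0.74 [543.  378.1 159.7  66.4 -20. ]
holder_black 0.73 [695.5 193.3  42.2  34.4   3.4]
holder_red 0.72 [460.8 162.7 161.1  63.8  13.8]
holder_white 0.58 [644.  -13.9 161.2  61.7  16.4]
holder_white 0.16 [ 470.9 -136.   157.2   64.3    0.8]
holder_green 0.78 [ 470.9 -136.4  157.2   60.4    0.8]
stone_red 0.67 [ 552.6 -373.   102.5   33.2  -89.2]
stone_red 0.56 [ 493.9 -369.7   99.7   27.8  -89.2]
stone_red 0.39 [ 467.2 -133.8  154.1   58.2    0.7]
stone_green 0.74 [ 552.3 -373.3  102.1   31.5   88. ]
stone_green 0.51 [456.2 155.6 154.6  60.6  13.9]
oil_bottle 0.68 [686.9 189.2  41.5  27.4  45.7]
[[343.35103499   0.         282.79252696]
 [  0.         343.35103499 206.3242801 ]
 [  0.           0.           1.        ]]
cam in tool [ 0.08358115  0.00135214 -0.08207467] [[ 4.62085948e-04  9.99999880e-01  1.61501598e-04]
 [ 9.47118526e-01 -4.89473428e-04  3.20883559e-01]
 [ 3.20883599e-01  4.68537189e-06 -9.47118639e-01]]
centre on table [[0.29368831 0.55189245 0.        ]] corners [[-1.58753345e-02  3.85993424e-01  0.00000000e+00]
 [ 2.01353127e-01  8.90832518e-01  0.00000000e+00]
 [ 4.32315033e-01  3.47643396e-02  5.55111512e-17]
 [ 7.63057967e-01  8.03786309e-01  0.00000000e+00]]
shift now-axes [-355.7  -65.6    2.7] turn 66.7 shift after turn [-201.   300.7    2.7] h 66.7
```

View pics/crop.png

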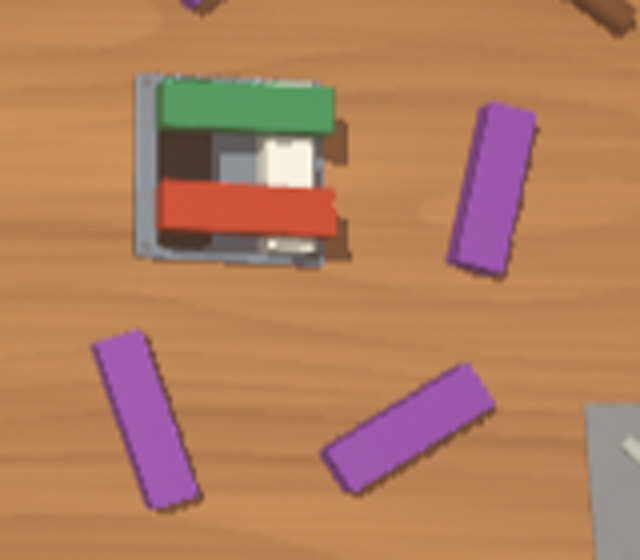

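Request:
play_rows --translation '[[-0.025,-0.005,0.005],[-0.045,-0.008,0.006],[-0.045,-0.008,0.006],[-0.045,-0.008,0.006],[-0.045,-0.008,0.006],[-0.045,-0.008,0.006],[-0.045,-0.008,0.006],[-0.04,-0.008,0.006],[-0.02,-0.005,0.003],[0,0,0],[0,0,0]]' --delta_rot '[[0,0,0],[0,0,0],[0,0,0],[0,0,0],[0,0,0],[0,0,0],[0,0,0],[0,0,0],[0,0,0],[0,0,0],[0,0,0]]' --grip '[1,1,1,1,1,1,1,1,1,1,1]'

```text
clock: 2.92
tool_pos: [0.5453, 0.3751, 0.253]
eef_rot: [0.201, 0.98, 0.001, -0.001]
contact_force: [0.1, 0.5, -0.4]
opening: 1.0
finger_force: 0.0
```

```bash
cat > look.py <<'E'
import sys
from h import *
cal=r.get_calibration("wrist"); im=r.snapshot("wrist"); cv2.imwrite("pics/"+sys.argv[1],im)
for a in sys.argv[2:]:
    n,z=a.split(":")
    for c,m,q in det("wrist",n,float(z),cal): print(n,c,q.tolist(),m.sum())
print(r.get_state()["tool_pos"].round(4))
E
python3 look.py w1.png holder_black:.01 holder_red:.01
python3 -c "
from h import *
go(520,70,250,66.7)"
```

```text
holder_black 0.56 [545.7, 379.5, 161.4, 61.9, -19.7] 10038
holder_red 0.84 [463.5, 164.5, 160.0, 70.7, 14.0] 9427
[0.5456 0.3748 0.2531]
shift now-axes [ -96.2 -290.4    2.8] turn 0.2 shift after turn [ -97.  -290.1    2.8] h 66.9
```

View pics/w1.png

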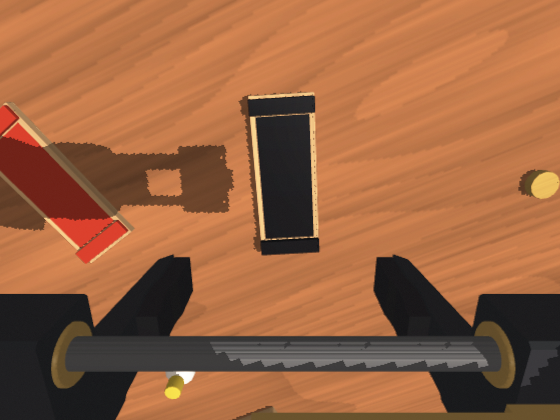

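Request:
play_rows --translation '[[-0.0,-0.025,0],[-0.0,-0.04,0],[-0.0,-0.05,0],[-0.0,-0.05,0],[-0.0,-0.04,0],[0,-0.025,0],[0,0,0]]' --delta_rot '[[0,0,0],[0,0,0],[0,0,0],[0,0,0],[0,0,0],[0,0,0],[0,0,0]]' --grip '[1,1,1,1,1,1,1]'

```text
clock: 3.95
tool_pos: [0.4553, 0.1607, 0.2531]
eef_rot: [0.203, 0.979, -0.001, -0.0]
contact_force: [-0.1, 1.2, -0.2]
opening: 1.0
finger_force: 0.0
```

```bash
python3 look.py w2.png holder_red:.01 holder_white:.01
python3 -c "
from h import *
go(560,-140,250,0)"
```

```text
holder_red 0.93 [463.2, 163.4, 160.2, 61.9, 13.9] 9780
holder_white 0.79 [669.3, -3.8, 118.1, 67.6, 16.1] 3324
[0.4568 0.1637 0.253 ]
shift now-axes [-214.5 -238.5    2.6] turn 66.8 shift after turn [-303.7  103.2    2.6] h 66.8
```

Request:
play_rows --translation '[[0,0,0],[0,0,0],[0,0,0],[0,0,0],[0,0,0],[0,0,0],[0,0,0],[-0.02,0.007,0],[-0.044,0.015,0],[-0.044,0.015,0],[-0.044,0.015,0],[-0.044,0.015,0],[-0.044,0.015,0],[-0.044,0.015,0],[-0.02,0.006,0],[0,0,0],[0,0,0]]' --delta_rot '[[0,0,5],[0,0,10.3],[0,0,10.3],[0,0,10.3],[0,0,10.3],[0,0,10.3],[0,0,10.3],[0,0,0],[0,0,0],[0,0,0],[0,0,0],[0,0,0],[0,0,0],[0,0,0],[0,0,0],[0,0,0],[0,0,0]]' --grip '[1,1,1,1,1,1,1,1,1,1,1,1,1,1,1,1,1]'

```text
clock: 6.22
tool_pos: [0.5586, -0.1396, 0.2525]
eef_rot: [0.707, 0.708, 0.0, -0.001]
contact_force: [0.0, 0.7, -0.9]
opening: 0.999
finger_force: 0.0
```

```bash
python3 look.py w3.png holder_green:.01 holder_white:.01 brass_blank:.02
python3 -c "
from h import *
go(525,-400,250,0)"
```

```text
holder_green 0.55 [473.6, -136.6, 160.7, 63.4, 1.0] 10173
holder_white 0.97 [647.9, -13.7, 160.4, 60.1, 16.3] 12985
brass_blank 0.77 [682.9, -210.7, 37.0, 18.6, -21.4] 419
[ 0.5586 -0.1407  0.2528]
shift now-axes [-259.3  -33.7    2.6] turn 0.0 shift after turn [-259.3  -33.6    2.6] h 0.0
```

Request:
play_rows --translation '[[-0.02,-0.002,0],[-0.044,-0.006,0],[-0.044,-0.006,0],[-0.044,-0.006,0],[-0.044,-0.006,0],[-0.044,-0.006,0],[-0.02,-0.002,0],[0,0,0],[0,0,0]]' --delta_rot '[[0,0,0],[0,0,0],[0,0,0],[0,0,0],[0,0,0],[0,0,0],[0,0,0],[0,0,0],[0,0,0]]' --grip '[1,1,1,1,1,1,0.3,-0.05,-0.05]'

```text
clock: 7.55
tool_pos: [0.5251, -0.4, 0.2525]
eef_rot: [0.707, 0.707, 0.001, -0.001]
contact_force: [0.6, -0.9, -0.1]
opening: 0.687
finger_force: 0.0
```

```bash
python3 look.py w4.png stone_red:.048 stone_green:.048 stone_white:.028 stone_black:.028
python3 -c "
from h import *
print(r.get_state()['opening'])
go(497,-372,150,0)"
```

```text
stone_red 0.83 [496.9, -372.7, 99.9, 29.8, 87.4] 3997
stone_red 0.29 [525.8, -396.4, 30.7, 29.7, -0.9] 1305
stone_green 0.96 [556.0, -374.7, 100.1, 29.0, 88.0] 3955
stone_white 0.82 [525.9, -402.2, 33.6, 31.8, 0.1] 1391
stone_black 0.91 [527.5, -343.7, 31.2, 28.7, -1.4] 1323
stone_black 0.88 [517.4, -518.4, 96.5, 37.4, -15.8] 2809
stone_black 0.81 [382.8, -463.1, 97.3, 37.8, -58.5] 3346
stone_black 0.66 [665.0, -331.9, 99.7, 31.9, 40.9] 4285
[ 0.5247 -0.4011  0.2528]
0.48018448975156014
shift now-axes [ 29.  -27.8 102.8] turn 0.0 shift after turn [ 29.  -27.8 102.8] h 0.0
```

View pics/w4.png

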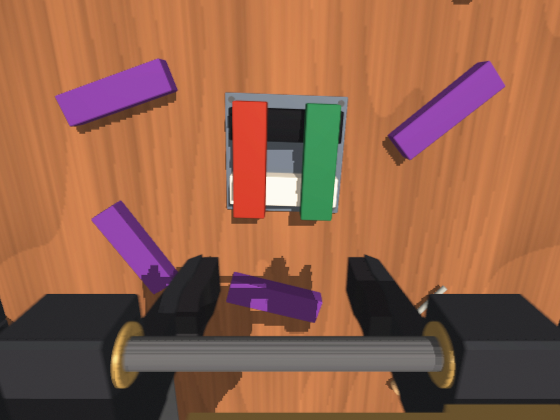

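Request:
play_rows --translation '[[0.015,-0.014,0],[0.014,-0.014,0.01],[0,0,0.03],[0,0,0.03],[0,0,0.03],[0,0,0.025],[0,0,0.02],[0,0,0.015],[0,0,0.003],[0,0,0],[0,0,0],[0,0,0],[0,0,0],[0,0,0]]' --delta_rot '[[0,0,2],[0,0,0],[0,0,0],[0,0,0],[0,0,0],[0,0,0],[0,0,0],[0,0,0],[0,0,0],[0,0,0],[0,0,0],[0,0,0],[0,0,0],[0,0,0]]' --grip '[-0.05,-0.05,-0.05,-0.05,-0.05,-0.05,-0.05,-0.05,-0.05,-0.05,-1,-1,-1,-1]' --squeeze 20

```text
clock: 9.55
tool_pos: [0.497, -0.3732, 0.0904]
eef_rot: [0.72, 0.694, 0.0, 0.001]
contact_force: [-0.5, -0.7, 5.8]
opening: 0.315
finger_force: 20.0
```

```bash
python3 look.py w5.png stone_red:.048 stone_green:.048
python3 -c "
from h import *
print(r.get_state()['opening'],r.get_state()['finger_force'])
go(463.2,163.4,200,103.9)"
```

```text
stone_red 0.83 [498.1, -354.5, 71.1, 27.7, 87.8] 11998
stone_green 0.98 [554.5, -345.9, 51.2, 33.7, 88.5] 9868
[ 0.497  -0.3731  0.0904]
0.3186853268696948 19.999674931168556
shift now-axes [ 534.8  -53.4 -109.9] turn 74.0 shift after turn [  96.2 -528.8 -109.9] h -2.1
```

View pics/w5.png

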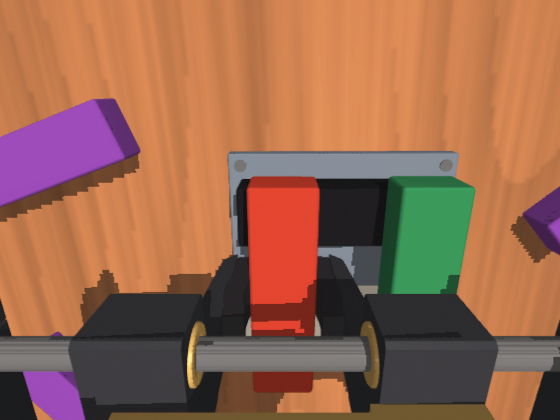

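Request:
play_rows --translation '[[0,0,-0.01],[0,0,-0.02],[0,0,-0.02],[0,0,-0.01],[0,0,-0.01],[0,0,-0.01],[0,0,-0.01],[0,0,-0.01],[0,0,-0.01],[0,0,0],[0,0,0]]' --delta_rot '[[0,0,0],[0,0,0],[0,0,0],[0,0,7],[0,0,10],[0,0,10],[0,0,10],[0,0,10],[0,0,10],[0,0,10],[0,0,7]]' --grip '[-1,-1,-1,-1,-1,-1,-1,-1,-1,-1,-1]'

```text
clock: 11.08
tool_pos: [0.4972, -0.3726, 0.2013]
eef_rot: [0.993, 0.119, 0.001, 0.0]
contact_force: [-0.3, 0.4, -1.2]
opening: 0.312
finger_force: 20.0
```

Request:
play_rows --translation '[[0.002,-0.015,0],[0.006,-0.03,0],[0.008,-0.044,0],[0.008,-0.044,0],[0.008,-0.044,0],[0.008,-0.044,0],[0.008,-0.044,0],[0.008,-0.044,0],[0.008,-0.044,0],[0.008,-0.044,0],[0.008,-0.044,0],[0.008,-0.044,0],[0.006,-0.03,0],[0.002,-0.014,0],[0,0,0],[0,0,0]]' --delta_rot '[[0,0,0],[0,0,0],[0,0,0],[0,0,0],[0,0,0],[0,0,0],[0,0,0],[0,0,0],[0,0,0],[0,0,0],[0,0,0],[0,0,0],[0,0,0],[0,0,0],[0,0,0],[0,0,0]]' --grip '[-1,-1,-1,-1,-1,-1,-1,-1,-1,-1,-1,-1,-1,-1,-1,-1]'

```text
clock: 13.08
tool_pos: [0.4629, 0.1621, 0.2]
eef_rot: [0.993, 0.12, 0.0, 0.0]
contact_force: [-0.3, -0.4, -1.9]
opening: 0.315
finger_force: 20.0
```

```bash
python3 look.py w6.png stone_red:.158 holder_red:.01
python3 -c "
from h import *
print(r.get_state()['opening'],r.get_state()['finger_force'])
go(463.2,163.4,73,103.9)"
```

```text
stone_red 0.85 [480.8, 167.5, 70.8, 27.6, 13.7] 12026
holder_red 0.94 [505.2, 174.6, 73.7, 60.7, 14.7] 6265
[0.4631 0.1623 0.1999]
0.3125974299079213 19.9993796646595
shift now-axes [  0.4  -1.1 126.9] turn -0.1 shift after turn [  0.4  -1.1 126.9] h -76.2
```

View pics/w6.png

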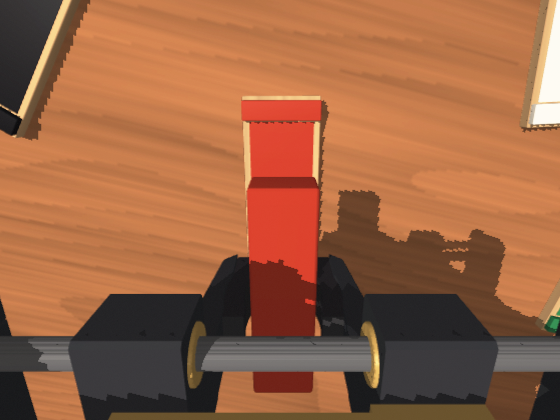

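Request:
play_rows --translation '[[-0.003,-0.001,0.015],[0,0,0.03],[0,0,0.03],[0,0,0.025],[0,0,0.012],[0,0,0.007],[0,0,0.004],[0,0,0.0015],[0,0,0],[0,0,0],[0,0,0]]' --delta_rot '[[0,0,0],[0,0,0],[0,0,0],[0,0,0],[0,0,0],[0,0,0],[0,0,0],[0,0,0],[0,0,0],[0,0,0],[0,0,0]]' --grip '[-1,-1,-1,-1,-1,-1,-1,-1,-1,-1,-1]'

```text
clock: 14.6
tool_pos: [0.4598, 0.1641, 0.0754]
eef_rot: [0.993, 0.121, 0.0, -0.0]
contact_force: [-0.4, 0.5, -0.7]
opening: 0.314
finger_force: 20.0
```

Request:
play_rows --translation '[[0,0,0.001],[0,0,0],[0,0,0],[0,0,0],[0,0,-0.01],[0,0,-0.025],[0,0,-0.03],[0,0,-0.04],[0,0,-0.04],[0,0,-0.03],[0,0,0],[0,0,0]]' --delta_rot '[[0,0,0],[0,0,0],[0,0,0],[0,0,0],[0,0,0],[0,0,0],[0,0,0],[0,0,0],[0,0,0],[0,0,0],[0,0,0],[0,0,0]]' --grip '[-1,-0.25,-0.15,-0.05,-0.05,-0.05,-0.05,-0.05,-0.05,-0.05,-0.05,-0.05]'

```text
clock: 16.1
tool_pos: [0.4592, 0.1638, 0.2488]
eef_rot: [0.993, 0.121, -0.0, 0.0]
contact_force: [0.9, 0.0, -0.4]
opening: 0.473
finger_force: 0.0
```

```bash
python3 look.py w7.png stone_red:.03 holder_red:.01
python3 -c "
from h import *
print(r.get_state()['opening'])
go(556,-390,250,-2)"
```

```text
stone_red 0.6 [460.7, 165.1, 100.2, 28.5, 13.9] 3347
holder_red 0.92 [463.4, 164.4, 158.8, 60.9, 13.9] 6844
[0.4592 0.1637 0.2483]
0.4742978824094275
shift now-axes [-38.8 560.7  -1.5] turn -74.1 shift after turn [-550.   116.1   -1.5] h -76.1
```

View pics/w7.png

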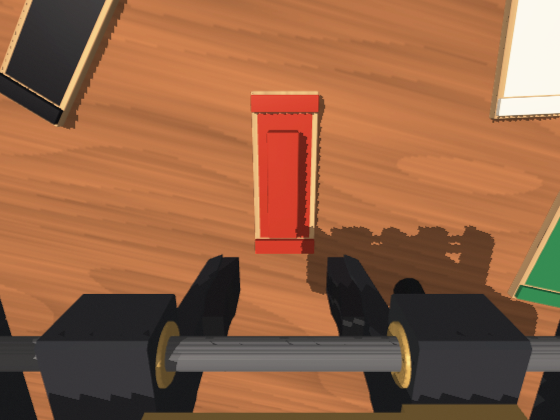

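Request:
play_rows --translation '[[-0.001,0.015,0],[-0.003,0.035,0],[-0.003,0.047,0],[-0.003,0.047,0],[-0.003,0.047,0],[-0.003,0.047,0],[-0.003,0.047,0],[-0.003,0.047,0],[-0.003,0.047,0],[-0.003,0.047,0],[-0.003,0.047,0],[-0.003,0.047,0],[-0.003,0.035,0],[-0.002,0.006,0],[0,0,0]]' --delta_rot '[[0,0,0],[0,0,0],[0,0,0],[0,0,0],[0,0,0],[0,0,0],[0,0,0],[0,0,0],[0,0,0],[0,0,0],[0,0,0],[0,0,0],[0,0,0],[0,0,0],[0,0,0]]' --grip '[-0.05,-0.05,-0.05,-0.05,-0.05,-0.05,-0.05,-0.05,-0.05,-0.05,-0.05,-0.05,-0.05,-0.05,-0.05]'

```text
clock: 18.12
tool_pos: [0.5556, -0.3899, 0.2485]
eef_rot: [0.993, 0.12, -0.0, -0.001]
contact_force: [-0.0, 0.3, -0.1]
opening: 0.473
finger_force: 0.0
```

Request:
play_rows --translation '[[0,0,0],[0,0,0],[0,0,0],[0,0,0],[0,0,0],[0,0,0],[0,0,0],[0,0,0],[0,0,0]]' --delta_rot '[[0,0,-7],[0,0,-10],[0,0,-10],[0,0,-10],[0,0,-10],[0,0,-10],[0,0,-10],[0,0,-7],[0,0,0]]' --grip '[-0.05,-0.05,-0.05,-0.05,-0.05,-0.05,-0.05,-0.05,-0.05]'

```text
clock: 19.25
tool_pos: [0.5568, -0.3881, 0.2492]
eef_rot: [0.72, 0.694, 0.001, -0.001]
contact_force: [0.0, 0.3, -0.7]
opening: 0.477
finger_force: 0.0
```

```bash
python3 look.py w8.png stone_green:.048 stone_white:.028 stone_black:.028
python3 -c "
from h import *
print(r.get_state()['opening'])
go(555.5,-374,93,-2)"
```

```text
stone_green 0.83 [556.7, -374.0, 99.9, 27.8, 88.0] 3810
stone_white 0.76 [508.6, -400.8, 65.3, 31.3, -2.0] 2462
stone_black 0.96 [534.8, -521.9, 65.2, 39.5, -15.0] 1899
stone_black 0.85 [510.5, -342.9, 64.7, 28.8, -1.1] 2560
stone_black 0.76 [385.7, -316.8, 103.7, 29.0, 17.8] 4039
stone_black 0.69 [383.9, -460.5, 93.7, 40.0, -58.9] 3086
stone_black 0.59 [666.4, -330.8, 97.8, 32.0, 40.8] 4109
[ 0.5567 -0.3893  0.2492]
0.47707212040814906
shift now-axes [ 15.2  -1.7 156.2] turn -0.1 shift after turn [ 15.2  -1.7 156.2] h -2.1
```

Request:
play_rows --translation '[[0.008,0,0.01],[0.007,0,0.03],[0,0,0.03],[0,0,0.03],[0,0,0.025],[0,0,0.015],[0,0,0.01],[0,0,0.005],[0,0,0],[0,0,0],[0,0,0],[0,0,0],[0,0,0]]' --delta_rot '[[0,0,0],[0,0,0],[0,0,0],[0,0,0],[0,0,0],[0,0,0],[0,0,0],[0,0,0],[0,0,0],[0,0,0],[0,0,0],[0,0,0],[0,0,0]]' --grip '[-0.05,-0.05,-0.05,-0.05,-0.05,-0.05,-0.05,-0.05,-0.05,-1,-1,-1,-1]'

```text
clock: 21.08
tool_pos: [0.5573, -0.3753, 0.0949]
eef_rot: [0.72, 0.694, 0.0, 0.0]
contact_force: [0.0, -0.4, 4.9]
opening: 0.315
finger_force: 20.0
```

```bash
python3 -c "
from h import *
print(r.get_state()['opening'],r.get_state()['finger_force'],r.get_state()['tool_pos'])
go(473.5,-136.5,180,91)"
```

```text
0.31464592362373905 20.000170175917447 [ 0.55734359 -0.37529484  0.09487171]
shift now-axes [235.5 -92.5 -85.3] turn 86.9 shift after turn [ -79.6 -240.2  -85.3] h -2.1
```

Request:
play_rows --translation '[[0,0,-0.01],[0,0,-0.02],[0,0,-0.02],[0,0,-0.01],[0,0,-0.01],[0,0,-0.01],[0,0,-0.005],[0,0,0],[0,0,0],[0,0,0],[0,0,0],[0,0,0],[0,0,0]]' --delta_rot '[[0,0,0],[0,0,0],[0,0,0],[0,0,7],[0,0,10],[0,0,10],[0,0,10],[0,0,10],[0,0,10],[0,0,10],[0,0,10],[0,0,7],[0,0,3]]' --grip '[-1,-1,-1,-1,-1,-1,-1,-1,-1,-1,-1,-1,-1]'

```text
clock: 22.7
tool_pos: [0.5577, -0.3747, 0.1805]
eef_rot: [1.0, 0.007, 0.001, -0.0]
contact_force: [-0.5, -0.2, -0.8]
opening: 0.314
finger_force: 20.0
```

Request:
play_rows --translation '[[-0.005,-0.01,0],[-0.01,-0.03,0],[-0.015,-0.045,0],[-0.015,-0.045,0],[-0.015,-0.045,0],[-0.012,-0.04,0],[-0.008,-0.02,0],[-0.001,-0.005,0],[0,0,0],[0,0,0]]' --delta_rot '[[0,0,0],[0,0,0],[0,0,0],[0,0,0],[0,0,0],[0,0,0],[0,0,0],[0,0,0],[0,0,0],[0,0,0]]' --grip '[-1,-1,-1,-1,-1,-1,-1,-1,-1,-1]'

```text
clock: 23.95
tool_pos: [0.4729, -0.1376, 0.1795]
eef_rot: [1.0, 0.007, 0.001, 0.001]
contact_force: [-0.8, 0.7, -0.3]
opening: 0.314
finger_force: 20.0
```

```bash
python3 look.py w9.png stone_green:.133 holder_green:.01
python3 -c "
from h import *
print(r.get_state()['opening'],r.get_state()['finger_force'])
go(473.5,-136.5,77,91)"
```

```text
stone_green 0.85 [489.1, -136.0, 74.6, 28.0, 0.8] 11347
holder_green 0.97 [492.0, -136.1, 124.5, 61.3, 0.7] 7369
[ 0.4726 -0.1372  0.1792]
0.31856193659032744 19.999972083605826
shift now-axes [  0.9  -0.8 102.2] turn -0.2 shift after turn [  0.9  -0.7 102.2] h -89.2
```

Request:
play_rows --translation '[[0,-0.001,0.015],[0,0,0.03],[0,0,0.03],[0,0,0.015],[0,0,0.007],[0,0,0.003],[0,0,0.0015],[0,0,0],[0,0,0]]' --delta_rot '[[0,0,0],[0,0,0],[0,0,0],[0,0,0],[0,0,0],[0,0,0],[0,0,0],[0,0,0],[0,0,0]]' --grip '[-1,-1,-1,-1,-1,-1,-1,-1,-1]'

```text
clock: 25.22
tool_pos: [0.4726, -0.1353, 0.0781]
eef_rot: [1.0, 0.008, 0.0, 0.0]
contact_force: [-0.6, -0.0, -2.0]
opening: 0.315
finger_force: 20.0
```

Request:
play_rows --translation '[[0,0,0],[0,0,0],[0,0,0],[0,0,-0.01],[0,0,-0.025],[0,0,-0.03],[0,0,-0.04],[0,0,-0.04],[0,0,-0.028],[0,0,0],[0,0,0]]' --delta_rot '[[0,0,0],[0,0,0],[0,0,0],[0,0,0],[0,0,0],[0,0,0],[0,0,0],[0,0,0],[0,0,0],[0,0,0],[0,0,0]]' --grip '[-0.25,-0.15,-0.05,-0.05,-0.05,-0.05,-0.05,-0.05,-0.05,-0.05,-0.05]'

```text
clock: 26.6
tool_pos: [0.472, -0.1348, 0.2504]
eef_rot: [1.0, 0.008, -0.0, -0.0]
contact_force: [0.1, -1.3, -0.2]
opening: 0.474
finger_force: 0.0
```

```bash
python3 look.py w10.png stone_green:.03 holder_green:.01
python3 -c "
from h import *
print(r.get_state()['opening'])
go(527,-402,250,-91.5)"
```

```text
stone_green 0.8 [472.7, -133.9, 101.8, 29.2, 1.3] 3383
holder_green 0.75 [474.2, -136.4, 159.2, 60.5, 0.6] 6716
[ 0.4718 -0.1351  0.2498]
0.47296740423266953
shift now-axes [ 51.  267.8  -0.5] turn 2.4 shift after turn [ 62.1 265.4  -0.5] h -89.1
```

View pics/w10.png

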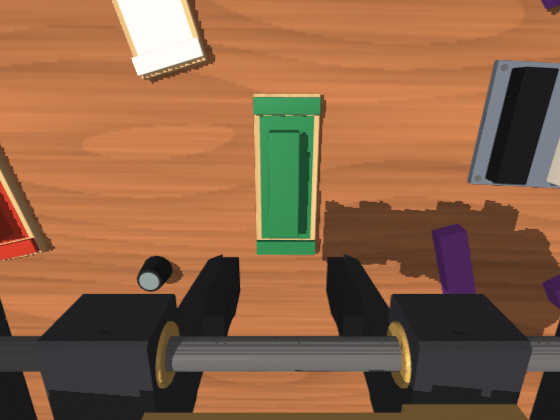

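Request:
play_rows --translation '[[0.003,0.02,0],[0.006,0.047,0],[0.006,0.047,0],[0.006,0.047,0],[0.006,0.047,0],[0.006,0.04,0],[0.003,0.02,0],[0,0,0],[0,0,0]]' --delta_rot '[[0,0,1],[0,0,0],[0,0,0],[0,0,0],[0,0,0],[0,0,0],[0,0,0],[0,0,0],[0,0,0]]' --grip '[-0.05,-0.05,-0.05,-0.05,-0.05,-0.05,-0.05,-0.05,-0.05]'

```text
clock: 27.88
tool_pos: [0.5081, -0.4019, 0.2498]
eef_rot: [1.0, -0.001, -0.001, -0.001]
contact_force: [0.1, 0.5, 0.6]
opening: 0.471
finger_force: 0.0
```

```bash
python3 look.py w11.png stone_white:.028 stone_black:.028
python3 -c "
from h import *
print(r.get_state()['opening'])
go(526,-402,250,-91.5)"
```

```text
stone_white 0.96 [526.5, -404.3, 99.7, 29.1, -0.7] 3410
stone_white 0.19 [528.7, -345.6, 100.7, 31.0, -1.9] 3747
stone_black 0.96 [528.8, -345.1, 99.6, 29.9, -2.4] 3581
stone_black 0.91 [368.3, -437.9, 37.4, 31.9, 29.6] 1219
stone_black 0.75 [423.2, -305.1, 47.3, 25.5, -31.9] 840
stone_black 0.73 [648.9, -353.0, 47.9, 27.7, 40.7] 1799
stone_black 0.65 [519.4, -521.9, 98.5, 34.9, -15.7] 4017
[ 0.5085 -0.4018  0.2505]
0.47912422838411883
shift now-axes [17.5  0.1  0.5] turn 1.5 shift after turn [17.5 -0.3  0.5] h -90.0
```

View pics/w11.png

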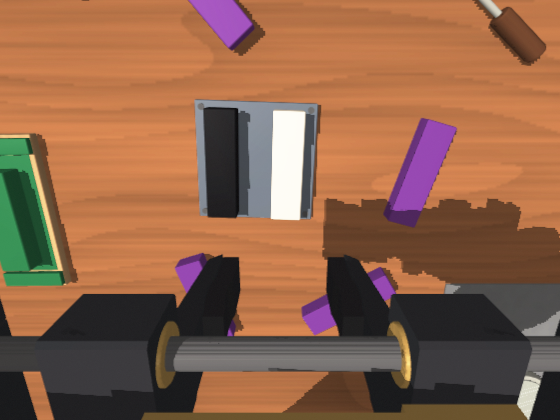

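Request:
play_rows --translation '[[0.009,0.001,0.01],[0.009,0.001,0.03],[0,0,0.035],[0,0,0.035],[0,0,0.03],[0,0,0.018],[0,0,0.01],[0,0,0.005],[0,0,0.002],[0,0,0],[0,0,0],[0,0,0],[0,0,0],[0,0,0]]' --delta_rot '[[0,0,1.3],[0,0,0],[0,0,0],[0,0,0],[0,0,0],[0,0,0],[0,0,0],[0,0,0],[0,0,0],[0,0,0],[0,0,0],[0,0,0],[0,0,0],[0,0,0]]' --grip '[-0.05,-0.05,-0.05,-0.05,-0.05,-0.05,-0.05,-0.05,-0.05,-0.05,-1,-1,-1,-1]'

```text
clock: 29.78
tool_pos: [0.5264, -0.4057, 0.0761]
eef_rot: [1.0, -0.012, 0.0, 0.0]
contact_force: [-0.6, 0.7, 4.4]
opening: 0.317
finger_force: 20.0
```

```bash
python3 -c "
from h import *
print(r.get_state()['opening'],r.get_state()['finger_force'],r.get_state()['tool_pos'])
go(648,-13.5,180,106.3)"
```

```text
0.316650600330143 19.98086929321289 [ 0.52637089 -0.40567502  0.07613474]
shift now-axes [ 112.  -395.  -103.9] turn -17.7 shift after turn [ 226.9 -342.2 -103.9] h -91.4
```

Request:
play_rows --translation '[[0,0,-0.01],[0,0,-0.025],[0,0,-0.03],[0,0,-0.025],[0,0,-0.014],[0.01,-0.015,0],[0.019,-0.029,0],[0.029,-0.044,0],[0.029,-0.044,0],[0.029,-0.044,0],[0.029,-0.044,0],[0.029,-0.044,0],[0.025,-0.038,0],[0.018,-0.026,0],[0.01,-0.014,0],[0,0,0],[0,0,0]]' --delta_rot '[[0,0,0],[0,0,0],[0,0,-5],[0,0,-7.7],[0,0,-5],[0,0,0],[0,0,0],[0,0,0],[0,0,0],[0,0,0],[0,0,0],[0,0,0],[0,0,0],[0,0,0],[0,0,0],[0,0,0],[0,0,0]]' --grip '[-1,-1,-1,-1,-1,-1,-1,-1,-1,-1,-1,-1,-1,-1,-1,-1,-1]'

```text
clock: 31.9
tool_pos: [0.6474, -0.0157, 0.1797]
eef_rot: [0.99, 0.14, -0.0, 0.001]
contact_force: [0.3, 0.0, -1.6]
opening: 0.317
finger_force: 20.0
```

```bash
python3 look.py w12.png stone_white:.132 holder_white:.01
python3 -c "
from h import *
print(r.get_state()['opening'],r.get_state()['finger_force'])
go(648,-13.5,78.1,106.3)"
```

```text
stone_white 0.95 [662.9, -10.2, 75.7, 28.0, 16.0] 11209
holder_white 0.71 [665.4, -8.3, 125.2, 60.3, 16.3] 7136
[ 0.6477 -0.0156  0.1799]
0.31908996925595823 19.97852236032486
shift now-axes [  0.9  -2.  101.8] turn -0.2 shift after turn [  0.9  -2.  101.8] h -73.9
```

Request:
play_rows --translation '[[0,-0.002,0.015],[0,0,0.03],[0,0,0.03],[0,0,0.015],[0,0,0.007],[0,0,0.003],[0,0,0.0015],[0,0,0],[0,0,0]]' --delta_rot '[[0,0,0],[0,0,0],[0,0,0],[0,0,0],[0,0,0],[0,0,0],[0,0,0],[0,0,0],[0,0,0]]' --grip '[-1,-1,-1,-1,-1,-1,-1,-1,-1]'

```text
clock: 33.17
tool_pos: [0.6478, -0.0117, 0.0787]
eef_rot: [0.99, 0.142, 0.0, 0.0]
contact_force: [-1.0, 0.1, -0.8]
opening: 0.314
finger_force: 20.0
```

Request:
play_rows --translation '[[0,0,0],[0,0,0],[0,0,0],[0,0,-0.01],[0,0,-0.025],[0,0,-0.03],[0,0,-0.04],[0,0,-0.04],[0,0,-0.028],[0,0,0],[0,0,0]]' --delta_rot '[[0,0,0],[0,0,0],[0,0,0],[0,0,0],[0,0,0],[0,0,0],[0,0,0],[0,0,0],[0,0,0],[0,0,0],[0,0,0]]' --grip '[-0.25,-0.15,-0.05,-0.05,-0.05,-0.05,-0.05,-0.05,-0.05,-0.05,-0.05]'

```text
clock: 34.55
tool_pos: [0.647, -0.0114, 0.2505]
eef_rot: [0.99, 0.142, -0.001, -0.0]
contact_force: [0.3, 0.2, 0.0]
opening: 0.477
finger_force: 0.0
```

```bash
python3 look.py w13.png stone_white:.03 holder_white:.01
python3 -c "
from h import *
print(r.get_state()['opening'])
go(515,-344.5,250,-92)"
```

```text
stone_white 0.94 [648.1, -10.4, 101.0, 27.9, 15.7] 3292
holder_white 0.92 [648.5, -13.0, 158.8, 60.3, 16.5] 6565
holder_white 0.26 [689.1, 204.9, 64.2, 33.3, -73.7] 2394
[ 0.6469 -0.0115  0.2498]
0.47594224886380826
shift now-axes [-2.200e+02  2.827e+02  1.000e-01] turn 18.3 shift after turn [-1.202e+02  3.374e+02  1.000e-01] h -73.7
```

View pics/w13.png

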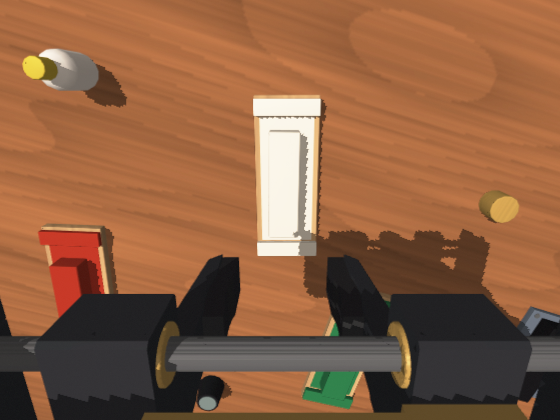

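White lies centred within about 2 mm; bottle (65,68) and brass (498,206) are untouched. Now the black stone.

Request:
play_rows --translation '[[-0.01,0.013,0],[-0.02,0.026,0],[-0.033,0.042,0],[-0.033,0.042,0],[-0.033,0.042,0],[-0.033,0.042,0],[-0.03,0.039,0],[-0.018,0.023,0],[-0.01,0.013,0],[0,0,0],[0,0,0],[0,0,0]]' --delta_rot '[[0,0,0],[0,0,0],[0,0,0],[0,0,0],[0,0,0],[0,0,0],[0,0,0],[0,0,0],[0,0,5],[0,0,8],[0,0,5.2],[0,0,0]]' --grip '[-0.05,-0.05,-0.05,-0.05,-0.05,-0.05,-0.05,-0.05,-0.05,-0.05,-0.05,-0.05]'

```text
clock: 36.2
tool_pos: [0.5143, -0.3449, 0.2508]
eef_rot: [1.0, -0.017, -0.001, 0.0]
contact_force: [0.1, -0.0, 0.6]
opening: 0.475
finger_force: 0.0
```

```bash
python3 look.py w14.png stone_black:.028
python3 -c "
from h import *
print(r.get_state()['opening'])
go(528,-344.5,76,-92)"
```

```text
stone_black 0.79 [520.0, -518.7, 97.5, 38.8, -16.1] 4281
stone_black 0.75 [405.9, -475.6, 69.1, 34.3, -78.9] 1106
stone_black 0.73 [653.0, -346.8, 56.2, 28.2, 41.1] 2180
stone_black 0.66 [392.3, -317.5, 95.0, 30.3, 17.6] 2098
stone_black 0.55 [528.3, -344.3, 99.7, 28.1, -1.8] 3365
[ 0.5148 -0.3445  0.251 ]
0.4781266661344369
shift now-axes [ 13.3  -0.5 175. ] turn 0.1 shift after turn [ 13.3  -0.5 175. ] h -91.9
```

Request:
play_rows --translation '[[0.007,0,0.01],[0.006,0,0.03],[0,0,0.035],[0,0,0.035],[0,0,0.03],[0,0,0.018],[0,0,0.01],[0,0,0.005],[0,0,0.002],[0,0,0],[0,0,0],[0,0,0],[0,0,0],[0,0,0]]' --delta_rot '[[0,0,0],[0,0,0],[0,0,0],[0,0,0],[0,0,0],[0,0,0],[0,0,0],[0,0,0],[0,0,0],[0,0,0],[0,0,0],[0,0,0],[0,0,0],[0,0,0]]' --grip '[-0.05,-0.05,-0.05,-0.05,-0.05,-0.05,-0.05,-0.05,-0.05,-0.05,-1,-1,-1,-1]'

```text
clock: 38.05
tool_pos: [0.5287, -0.3447, 0.0766]
eef_rot: [1.0, -0.017, 0.0, 0.0]
contact_force: [-0.4, -0.3, 4.1]
opening: 0.314
finger_force: 20.0
```

```bash
python3 -c "
from h import *
s=r.get_state();print(s['opening'],s['finger_force'],s['tool_pos'],s['q'])
go(545.5,379,200,70.3)"
```

```text
0.3142426821817836 20.000475347042084 [ 0.52872846 -0.34472378  0.07664578] [ 0.27826893  1.06366513  0.42983236  1.68748799 -0.75239844  0.5621797
 -0.43722131]
shift now-axes [  -7.3 -723.8 -123.6] turn 17.8 shift after turn [-228.1 -687.  -123.6] h -91.9
```

Request:
play_rows --translation '[[0,0,-0.01],[0,0,-0.02],[0,0,-0.02],[0,0,-0.015],[0,0,-0.015],[0,0,-0.015],[0,0,-0.015],[0,0,-0.013],[0,0,0],[0,0,0],[0,0,0],[0,0,0],[0,0,0]]' --delta_rot '[[0,0,0],[0,0,0],[0,0,-5],[0,0,-10],[0,0,-10],[0,0,-10],[0,0,-10],[0,0,-10],[0,0,-10],[0,0,-10],[0,0,-10],[0,0,-5],[0,0,0]]' --grip '[-1,-1,-1,-1,-1,-1,-1,-1,-1,-1,-1,-1,-1]'

```text
clock: 39.67
tool_pos: [0.5281, -0.345, 0.2002]
eef_rot: [0.719, 0.695, -0.0, 0.0]
contact_force: [-0.4, 0.9, -2.0]
opening: 0.316
finger_force: 20.0
```

Request:
play_rows --translation '[[0.015,0,0],[0.03,-0.001,0],[0.045,0,0],[0.045,-0.001,0],[0.045,0,0],[0.045,-0.001,0],[0.045,0,0],[0.045,-0.001,0],[0.045,0,0],[0.045,-0.001,0],[0.045,0,0],[0.045,-0.001,0],[0.045,0,0],[0.045,-0.001,0],[0.045,0,0],[0.045,0,0],[0.033,0,0],[0.015,0,0],[0,0,0],[0,0,0]]' --delta_rot '[[0,0,0],[0,0,0],[0,0,0],[0,0,0],[0,0,0],[0,0,0],[0,0,0],[0,0,0],[0,0,0],[0,0,0],[0,0,0],[0,0,0],[0,0,0],[0,0,0],[0,0,0],[0,0,0],[0,0,0],[0,0,0],[0,0,0],[0,0,0]]' --grip '[-1,-1,-1,-1,-1,-1,-1,-1,-1,-1,-1,-1,-1,-1,-1,-1,-1,-1,-1,-1]'

```text
clock: 42.18
tool_pos: [0.5459, 0.376, 0.1993]
eef_rot: [0.72, 0.694, -0.001, 0.001]
contact_force: [0.5, -0.1, -0.8]
opening: 0.315
finger_force: 20.0
```

Request:
play_rows --translation '[[0,0,0],[0,0,0],[0,0,0],[0,0,0],[0,0,0],[0,0,0],[0,0,0],[0,0,0],[0,0,0],[0,0,0]]' --delta_rot '[[0,0,-5],[0,0,-10],[0,0,-10],[0,0,-10],[0,0,-10],[0,0,-10],[0,0,-10],[0,0,-7],[0,0,0],[0,0,0]]' --grip '[-1,-1,-1,-1,-1,-1,-1,-1,-1,-1]'

```text
clock: 43.42
tool_pos: [0.5459, 0.3772, 0.1993]
eef_rot: [0.175, 0.985, -0.0, 0.0]
contact_force: [0.1, 1.1, -1.1]
opening: 0.319
finger_force: 20.0
```

```bash
python3 look.py w15.png stone_black:.155 holder_black:.01
python3 -c "
from h import *
s=r.get_state();print(s['opening'],s['finger_force'])
go(545.5,379,78.7,70.3)"
```

```text
stone_black 0.71 [530.7, 383.8, 73.9, 27.2, -20.1] 11264
stone_black 0.4 [476.1, 296.7, 53.9, 34.3, 13.9] 5233
holder_black 0.79 [503.9, 394.1, 70.7, 61.0, -20.1] 6356
[0.5456 0.378  0.1992]
0.31534271662534086 19.999780654907227
shift now-axes [  0.4   0.9 120.5] turn -0.3 shift after turn [  0.4   0.9 120.5] h 70.0
```

View pics/w15.png

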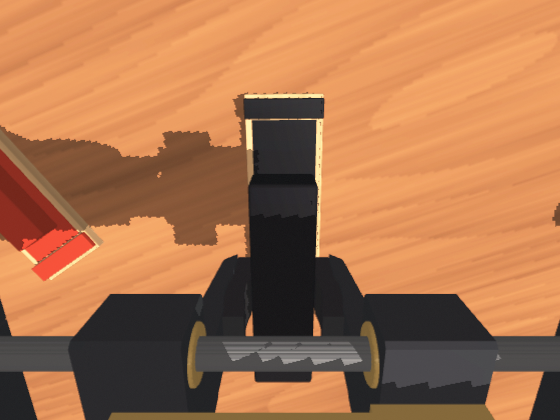

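The black stone is aligned over the black holder (284,110–280). I'll lower it and release.

Request:
play_rows --translation '[[0,0.001,0.015],[0,0,0.03],[0,0,0.035],[0,0,0.022],[0,0,0.01],[0,0,0.005],[0,0,0.003],[0,0,0],[0,0,0]]' --delta_rot '[[0,0,0],[0,0,0],[0,0,0],[0,0,0],[0,0,0],[0,0,0],[0,0,0],[0,0,0],[0,0,0]]' --grip '[-1,-1,-1,-1,-1,-1,-1,-1,-1]'

```text
clock: 44.7
tool_pos: [0.5462, 0.3795, 0.0799]
eef_rot: [0.173, 0.985, 0.0, 0.0]
contact_force: [0.7, 0.3, -1.5]
opening: 0.313
finger_force: 20.0
```

Request:
play_rows --translation '[[0,0,0],[0,0,0],[0,0,0],[0,0,-0.01],[0,0,-0.025],[0,0,-0.03],[0,0,-0.04],[0,0,-0.04],[0,0,-0.028],[0,0,0],[0,0,0]]' --delta_rot '[[0,0,0],[0,0,0],[0,0,0],[0,0,0],[0,0,0],[0,0,0],[0,0,0],[0,0,0],[0,0,0],[0,0,0],[0,0,0]]' --grip '[-0.25,-0.15,-0.05,-0.05,-0.05,-0.05,-0.05,-0.05,-0.05,-0.05,-0.05]'

```text
clock: 46.08
tool_pos: [0.5454, 0.3789, 0.2515]
eef_rot: [0.173, 0.985, -0.001, -0.0]
contact_force: [-0.7, 0.8, -0.5]
opening: 0.475
finger_force: 0.0
```

```bash
python3 look.py w16.png stone_black:.03 holder_black:.01
python3 - <<'E'
from h import *
im=r.snapshot("top"); cv2.imwrite("pics/top1.png",im)
cal=r.get_calibration("top")
for n in ["red","green","white"]:
  for p,z in (("stone_",.03),("holder_",.01)):
    for c,m,q in det("top",p+n,z,cal): print(p+n,c,q.tolist())
E
```

```text
stone_black 0.89 [547.0, 379.9, 100.5, 28.7, -20.0] 3270
holder_black 0.84 [546.0, 379.0, 160.4, 61.2, -19.5] 6894
[0.5453 0.3788 0.2508]
stone_red 0.79 [456.1, 162.4, 99.1, 30.4, 12.9]
holder_red 0.43 [681.6, -220.8, 27.3, 24.5, -43.9]
stone_green 0.73 [468.9, -134.4, 100.8, 30.3, 0.2]
holder_green 0.79 [470.9, -136.4, 157.3, 60.3, 0.8]
holder_green 0.33 [548.8, 383.4, 97.7, 34.6, -19.2]
stone_white 0.94 [641.2, -12.3, 109.7, 33.8, 15.4]
holder_white 0.71 [644.6, -14.4, 163.0, 63.8, 16.4]
```

View pics/w16.png

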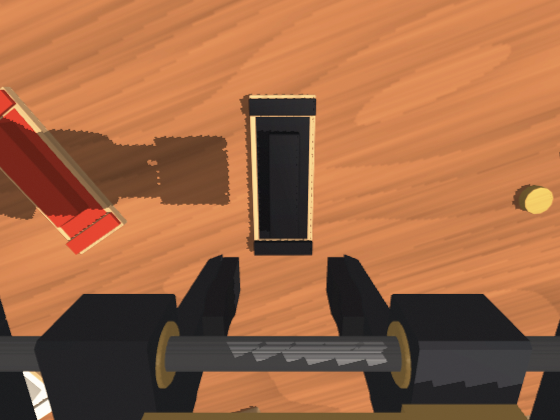

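View pics/top1.png

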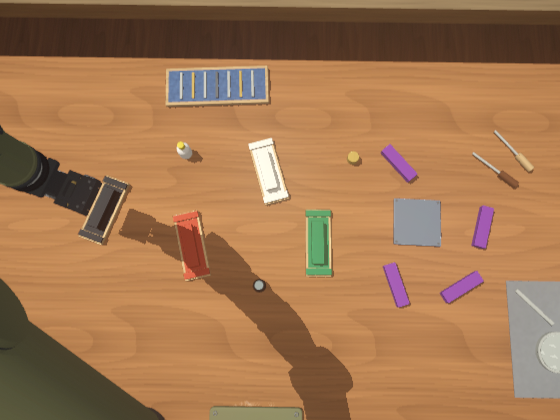

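All four stones lie in their own holders, within about 3 mm of centre. The plate is empty, and the bottle (184,150) and the brass blank (353,157) have not moved.

```bash
python3 -c "
from plant import r
print(r.finish_job())"
```

```text
the job is handed in; nothing more can be done
None
```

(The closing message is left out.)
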